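# Open the tube pump and hold its pressure arm back

## Task

Make the small tube pump on the bench ready for someone to lay a tube in it: swing its clear guard up by the lug and lower it gently, never letting it drop, onto its open stop, and let go of it so that it rests there by itself. Then swing the spring-loaded pressure arm by its upright pin away from the rotor, out towards the pump's front, all the way to its stop, and finish while still holding it there against the spring (it snaps back if let go). Leave the other things on the bench where they are.

Things in the scene. Friction and masses are not known exactly. Their poses are not given: they have to be found in the camera images.
- pump: Tube pump, fixed: grey housing 130 (x) x 124 (y) mm, deck 70 mm above the bench. Origin under it at bench level; x points from its front (control panel, robot side) to its rear, y to its left seen from the robot, z up. On the deck: a rotor 46 mm across, 28 mm high, centred at x +22, y +8 mm, the pressure arm, and the arm's stop pin (8 mm thick, 18 high) at x -56, y +21 mm.
- guard_hinge (a point): Middle of the guard's hinge line, at deck level (70 mm above the bench) at the rear of the deck; the hinge line runs along the pump's y. Axes as the pump's.
- guard (a joint): Angle of the guard, a clear hood with grey edges, open below (132 mm deep, 112 wide, 62 high, 0.2 to 0.3 kg), hinged at its lower rear edge: 0 = shut over the deck (start), grows as its front rises; open stop at 1.75 rad, just past upright. It falls shut below about 0.85 rad, may balance by friction to about 1.25, and falls open faster and faster beyond: keep hold of it to the stop.
- guard_lug (a point): Grip point on the guard's pull lug, a grey bar on the middle of its front wall: 22 mm wide (pump y), 12 thick, 44 long; the point is 31 mm from the wall. Shut: lug level, pointing to the robot, 95 mm above the bench, free below; the point is 163 mm in front of and 25 above the hinge line. It turns with the guard. Pinched across its width it can turn between the finger pads.
- pivot_axis (a point): The pressure arm's pivot axis (vertical), at deck level, 70 mm above the bench. Axes as the pump's.
- pressure_arm (a joint): Angle of the pressure arm about its vertical pivot: 0 = at rest by the rotor, arm pointing along the pump's -y; grows (clockwise from above) as the pin swings towards the pump's front; hard stop at 0.70 rad. A spring drives it back to 0: at the pin it takes about 4 N to start and 8 N at the stop.
- upright_pin (a point): Middle of the upright steel pin at the pressure arm's end, 82 mm from the pivot axis: 14 mm diameter, 40 mm tall, from 84 to 124 mm above the bench, this point at 104 mm. Below it is the arm, a bar 16 mm wide, its top 84 mm above the bench. About 25 mm is free round the pin when the guard is open.
- vial: Bystander, leave alone: standing sample vial with white cap, 25 mm across, 65 mm tall. Origin at its underside.
- bottle: Bystander, leave alone: reagent bottle with yellow cap, 60 mm across, 118 mm tall. Origin at its underside.
- marker: Bystander, leave alone: marker pen lying flat, 14 x 131 x 14 mm. Origin at its underside.
- stopper: Bystander, leave alone: red-brown rubber stopper, 36 mm across, 26 mm tall. Origin at its underside.

How it is judged:
On the way:
1. the guard rests open on its stop, released by the fingers, while the pressure arm is still at rest (value of joint guard above 1.69 rad and contact force between the fingers and guard below 0.3 N and value of joint pressure_arm below 0.1 rad), for 0.3 s.
At the end, for the whole second after the job is handed in: The guard rests open on its stop by itself (above 1.69 of 1.75 rad, not pushed by the robot) and the fingers hold the pressure arm (more than 2 N of contact) at its stop (above 0.65 of 0.70 rad) through the last second (value of joint guard above 1.69 rad and value of joint pressure_arm above 0.65 rad and contact force between the fingers and pressure_arm above 2 N and contact force between each of the arm, the fingers and guard below 1 N); the arm keeps its last pose, push and grip.
It fails at once if the guard is dropped or flung onto its open stop (still turning faster than 2.2 rad/s within the last 0.1 rad) (value of joint guard above 1.65 rad and velocity of joint guard above 2.2 rad/s).
It fails at once if the guard falls or is slammed shut after it was raised (value of joint guard below 0.15 rad and velocity of joint guard below -2 rad/s).
It fails at once if another thing on the bench is pushed more than 30 mm (distance of any of vial, bottle, marker, stopper from where it was at the start of the episode above 0.03 m).
It also fails if it takes over 48 s, if anything falls off the work surface, if the arm or the gripper's body presses on something with over 40 N, if the wrist force passes 120 N, or if a joint passes its speed limit or range.

## Robot

A 7-joint arm with a two-finger parallel gripper is mounted at the origin on the work surface; the furniture and walls round the work are solid. World frame = base frame: x ahead of the robot, y to its left, z up, the work surface at z = 0. Lengths are in m, angles in rad, forces in N, time in s.
With the tool pointing down it reaches from about 0.4 to 0.85 m from the base axis. Payload 4.5 kg.
Tool frame: the origin (TCP) lies midway between the tips of the shut fingers; the grasp point (between the pads) lies 19 mm behind it; z points along the fingers, y is the direction in which the jaws open and shut (so a half turn about z gives the same grasp; the last joint's range is limited). The gripper opens to 88 mm and grips with 3 to 60 N. Pads are 18 mm wide; open, the fingers measure 123 mm over their backs; the gripper's body (75 mm by 187 mm) begins 45 mm behind the grasp point.
Start: joints at [-1.302, 0.689, -0.195, 1.565, 0.157, 0.902, -0.215], TCP at [0.145, 0.608, 0.239] pointing down, gripper open.
Joint ranges: [-3.01, 3.01], [-0.46, 2.08], [-1.47, 1.51], [0.13, 2.56], [-1, 4.14], [0.04, 2.09], [-2.66, 2.66]. Speed limits (rad/s): [2.57, 2.57, 3.14, 3.14, 3.14, 3.14, 3.14].

## Interface

Orientations are given as a unit quaternion [x, y, z, w].
In Python, from plant import r gives the robot as it stands. The module is installed in compiled form; this text tells all that it offers.
- The arm moves only by the tool carry_out, never from a script. Its argument "commands" is a list of rows, each a list of 6 numbers: the shift along the tool's x, y, z in m, then the turn, a rotation vector about the tool's x, y, z in degrees. In form: [[dx, dy, dz, wx, wy, wz], ...]. A call has 1 to 12 rows; each row is the pose to reach, as a shift and turn from the pose commanded when the call began, along the tool's axes at that moment; what a row does not reach only later rows make up. A row lasts 1/10 s, in which the tool goes at most 50 mm and 8.59 degrees, less where a joint would pass 70% of its speed; a pose out of reach is approached as far as the arm can. A call with a gripper value outside its range is refused whole. "fingers" is the closure in counts, from 0 (fully open) to 255 (shut), set as the call begins (left out, the last holds). The fingers move at their own pace and stop on an object; "grip_force" is the grip in N (left out, the last holds). Time passes only in rows, so rows that repeat a pose let the fingers close. It gives the time, the measured TCP pose, the force and the opening at its end, in the units of the state.
- r.get_state(): the state, without advancing time (a new reading comes with each control period).
- r.snapshot(name): name is "scene" or "top" or "wrist"; returns a dict with "img" (420x560x3 uint8, blue, green, red), "intrinsics" (3x3 intrinsics, pixels), "extrinsics" (4x4, takes a point from camera to world coordinates); the wrist camera has in their place "tool_from_camera" (4x4, takes a point from camera to tool coordinates, whose origin is the TCP and whose axes are the flange's). Camera axes: x right, y down, z forward; pixel columns grow to the right and rows downward; lengths in m; the calibration is good to about 2 mm. A picture is of the moment at which its call begins: read the wrist's pose just before it. There is no depth.
- r.finish_job(): hands the job in, once; it reports no verdict.
Trained networks look in a picture, given as the dict that the camera call returned (one of the last four; its "shot" number tells which), for a name from the list of things; names that differ only in an ending like _2 or _b are one class to them, and where a whole thing is asked for, a point or a joint stands for the part that bears it (a point fixed in the world has none). Each returns a list of dicts, best first, with "p" (0 to 1); they miss things now and then, are a little off and sometimes report something else, mostly with a low value. They report only what shows in the picture. A call takes as long as a camera call.
- r.spot_in(picture, label): "xyz" ([x, y, z] in m, in world coordinates, good to about 4 mm: the middle of the surface that is visible of it).
- r.spot_point(picture, label): "xyz" ([x, y, z] in m, in world coordinates, good to about 4 mm: a listed point, or the origin of a listed thing).
The state is a dict: "clock": time; "q": joint angles; "qd": joint speeds; "joint_torque": joint torques, N m; "tool_pos": TCP position; "eef_rot": TCP orientation; "contact_force": force on the tool from outside, world axes, zero at the start; "moment": the same for the moment, N m; "opening": opening from 0.0 (shut) to 1.0 (fully open).
Only numpy, scipy, OpenCV 4.12 (cv2) and the standard library are available. Lean on these libraries where they do the work, as an engineer would, in place of code of your own. Each camera call takes 0.05 s, during which the arm holds its last target.

## Working session

There is one attempt and no reset: what is moved stays moved. The work goes in short steps, Python scripts to look and compute and a tool call to move; the robot and the scene stay as the last step left them, time stands still between calls to the robot, and variables do not carry over. Pictures are saved under pics/ and viewed, and the job is handed in when it is done.

Besides the shell and the picture viewer there is one more tool, called after ">>>" as a command line: name --pt "numbers of a row" for each row, then --argument value for the rest. carry_out: Moves the arm, as the interface text tells. Its arguments: {"type":"object","properties":{"commands":{"type":"array","items":{"type":"array","items":{"type":"number"}}},"fingers":{"type":"number"},"grip_force":{"type":"number"}},"required":["commands"]}

```bash
mkdir -p pics
python3 - <<'E'
from plant import r
import cv2
s=r.get_state(); print({k:(v if not hasattr(v,'round') else v.round(4)) if not isinstance(v,list) else v for k,v in s.items()})
for n in ["scene","top","wrist"]:
    p=r.snapshot(n); cv2.imwrite(f"pics/{n}0.png",p["img"])
    print(n,[k for k in p if k!="img"], p.get("extrinsics",p.get("tool_from_camera")))
    for l in ["guard_hinge","guard_lug","pivot_axis","upright_pin","pump","vial","bottle","marker","stopper"]:
        try:
            o=r.spot_point(p,l); print(l,[(x["p"],x["xyz"]) for x in o[:2]])
        except Exception as e: print(l,e)
E
```

```text
{'clock': 0.0, 'q': array([-1.3023,  0.69  , -0.1945,  1.5664,  0.1573,  0.9025, -0.2151]), 'qd': array([-0.0011, -0.0005,  0.0003,  0.0022,  0.0011,  0.0001,  0.0005]), 'joint_torque': array([-4.00000e-04, -5.27558e+01, -1.26680e+00, -1.53418e+01,
       -5.27000e-02,  6.70000e-03,  2.00000e-04]), 'tool_pos': array([0.1453, 0.6072, 0.2379]), 'eef_rot': array([ 0.1171,  0.9931, -0.001 , -0.    ]), 'contact_force': array([ 0.3951,  0.0754, -0.4812]), 'moment': array([0.0335, 0.0486, 0.028 ]), 'opening': 1.0004982120155832}
scene ['intrinsics', 'extrinsics', 'shot'] [[-8.13941901e-01 -3.58028618e-01  4.57508569e-01  1.11021947e-01]
 [-5.80945588e-01  5.00403517e-01 -6.41949019e-01  2.91566254e-01]
 [ 8.97223138e-04 -7.88296790e-01 -6.15294536e-01  6.43575544e-01]
 [ 0.00000000e+00  0.00000000e+00  0.00000000e+00  1.00000000e+00]]
guard_hinge []
guard_lug [(0.58, [0.4614, -0.172, 0.095]), (0.57, [0.558, -0.1676, -0.0027])]
pivot_axis [(0.64, [0.5388, -0.126, 0.071])]
upright_pin []
pump [(0.57, [0.5605, -0.1658, -0.0033])]
vial [(0.8, [0.3594, -0.2989, -0.0055])]
bottle [(0.65, [0.53, -
[... 406 characters left out ...]
]), (0.47, [0.5297, -0.4253, -0.0002])]
pivot_axis []
upright_pin []
pump [(0.91, [0.5587, -0.162, 0.0006])]
vial [(0.6, [0.3552, -0.2997, 0.0023])]
bottle [(0.61, [0.5298, -0.4221, 0.0037])]
marker [(0.52, [0.5099, -0.3393, 0.0058])]
stopper [(0.68, [0.4562, -0.3928, 0.0013])]
wrist ['intrinsics', 'tool_from_camera', 'shot'] [[ 4.73670628e-04 -9.56191860e-01 -2.92740333e-01  7.55758118e-02]
 [ 9.99999011e-01  6.51988864e-05  1.40509342e-03 -3.10578318e-04]
 [-1.32445254e-03 -2.92740709e-01  9.56190945e-01 -1.45589912e-01]
 [ 0.00000000e+00  0.00000000e+00  0.00000000e+00  1.00000000e+00]]
guard_hinge []
guard_lug []
pivot_axis []
upright_pin []
pump []
vial []
bottle []
marker []
stopper []
```

View pics/scene0.png

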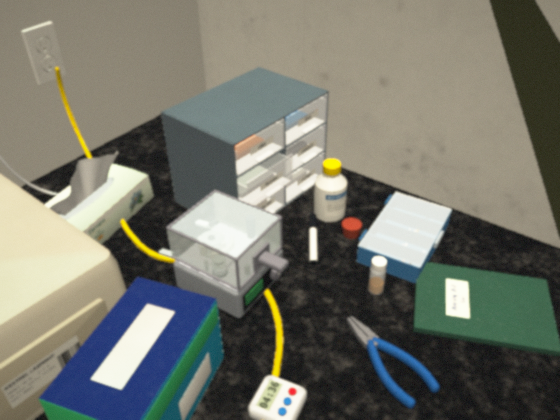

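View pics/top0.png

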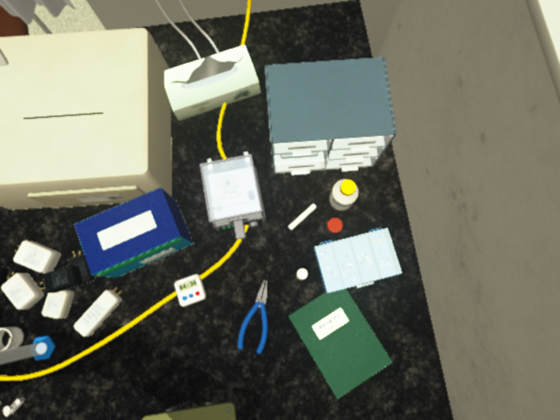

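Run:
```python
import cv2
a=cv2.imread("pics/top0.png")[140:250,180:290]; cv2.imwrite("pics/topc.png",cv2.resize(a,None,fx=5,fy=5,interpolation=3))
a=cv2.imread("pics/scene0.png")[180:320,150:300]; cv2.imwrite("pics/scenec.png",cv2.resize(a,None,fx=4,fy=4,interpolation=3))
```

```text
(no output)
```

View pics/topc.png

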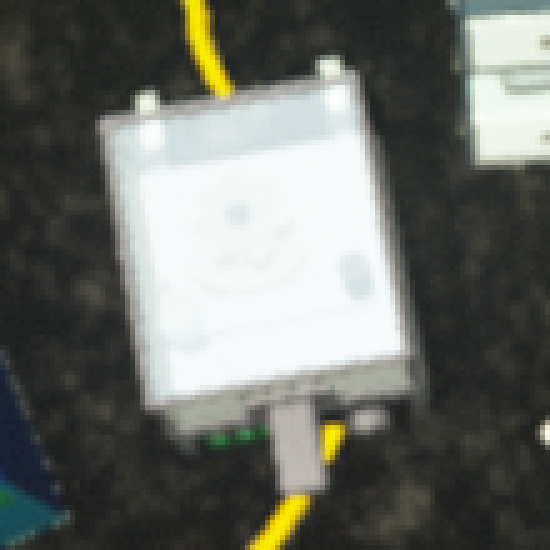

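View pics/scenec.png

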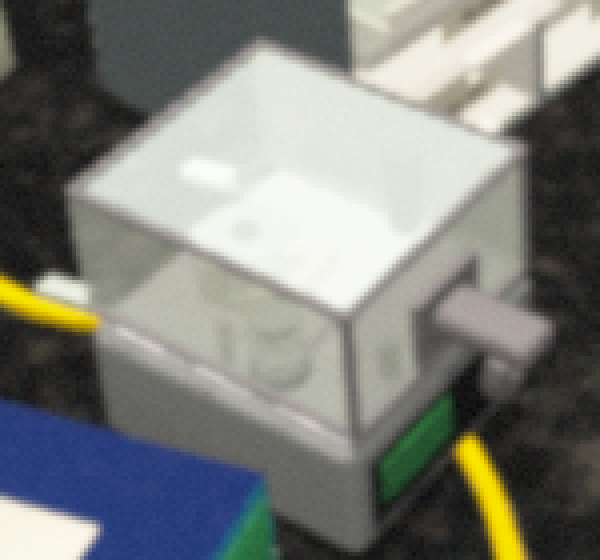

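```bash
cat > fit.py <<'E'
from plant import r
import numpy as np
from scipy.optimize import least_squares
K={};T={}
for n in ["scene","top"]:
    p=r.snapshot(n);K[n]=p["intrinsics"];T[n]=p["extrinsics"]
np.savez("cal.npz",Ks=K["scene"],Ts=T["scene"],Kt=K["top"],Tt=T["top"])
def proj(n,X):
    c=np.linalg.inv(T[n])@np.append(X,1); u=K[n]@c[:3]; return u[:2]/u[2]
t=lambda a,b:np.array([180+a/5,140+b/5])
s=lambda a,b:np.array([150+a/4,180+b/4])
obs=[("top",t(103,117),(0,56)),("top",t(355,73),(0,-56)),("top",t(410,355),(-.132,-56)),("top",t(148,408),(-.132,56)),
("scene",s(262,42),(0,-56)),("scene",s(75,188),(0,56)),("scene",s(348,315),(-.132,56)),("scene",s(525,148),(-.132,-56))]
def f(v):
    o=[]
    for n,px,(a,b) in obs:
        b=b/1000;c,S=np.cos(v[2]),np.sin(v[2])
        o+=list(proj(n,[v[0]+c*a-S*b,v[1]+S*a+c*b,.132+v[3]])-px)
    return o
q=least_squares(f,[.62,-.165,0,0]);print(q.x,np.round(q.fun,1))
x,y,th,_=q.x;c,S=np.cos(th),np.sin(th)
print("lug",x-.163*c,y-.163*S)
E
python3 fit.py
```

```text
[ 6.24812585e-01 -1.65268707e-01  4.41563060e-02 -3.72701903e-04] [ 0.3  0.  -0.  -0.3 -0.3  0.4  0.4 -0.4 -0.4 -0.3 -1.1 -0.5  0.6  0.5
  0.8  0.5]
lug 0.46197146603227274 -0.17246384643537718
```

```bash
cat > tri.py <<'E'
import numpy as np
c=np.load("cal.npz")
def ray(n,u,v):
    K,T=c["K"+n],c["T"+n]; d=T[:3,:3]@np.linalg.solve(K,[u,v,1]); return T[:3,3],d/np.linalg.norm(d)
def onz(n,u,v,z):
    o,d=ray(n,u,v); return o+d*(z-o[2])/d[2]
def tri(p,q):
    o1,d1=ray("t",*p);o2,d2=ray("s",*q)
    A=np.stack([d1,-d2],1);t=np.linalg.lstsq(A,o2-o1,rcond=None)[0]
    a,b=o1+d1*t[0],o2+d2*t[1]; return ((a+b)/2).round(3),np.linalg.norm(a-b).round(4)
E
python3 - <<'E'
from tri import *
print("cab front-left",tri((270,140),(172,118)) ) # placeholder
print("cab top front-right",tri((393,130),(328,92)))
print("cab top front-left",tri((271,139),(233,142)))
print("cab top back-left",tri((265,66),(163,113)))
print("box right-back top",tri((177,190),(219,295)))
print("box back-left top",tri((76,228),(128,281)))
print("box? right-front top", tri((187,236),(219,345)))
print("beige corner front-right z?",[onz("t",170,188,z).round(3) for z in (0,.1,.2,.3)])
print("beige top r-front",tri((165,172),(118,265)))
print("tissue",tri((258,80),(152,175)))
E
```

```text
cab front-left (array([ 0.651, -0.235,  0.238]), np.float64(0.0975))
cab top front-right (array([ 0.607, -0.522,  0.197]), np.float64(0.0091))
cab top front-left (array([ 0.626, -0.269,  0.201]), np.float64(0.0035))
cab top back-left (array([ 0.796, -0.279,  0.197]), np.float64(0.0012))
box right-back top (array([ 0.537, -0.064,  0.101]), np.float64(0.0878))
box back-left top (array([0.47 , 0.085, 0.272]), np.float64(0.0292))
box? right-front top (array([ 0.48 , -0.043,  0.028]), np.float64(0.0115))
beige corner front-right z? [array([ 0.619, -0.003,  0.   ]), array([ 0.586, -0.029,  0.1  ]), array([ 0.554, -0.055,  0.2  ]), array([ 0.522, -0.081,  0.3  ])]
beige top r-front (array([ 0.626, -0.021,  0.116]), np.float64(0.0125))
tissue (array([ 0.848, -0.265,  0.054]), np.float64(0.0103))
```

Run:
```python
from tri import *
print(tri((173,190),(128,281)),tri((186,233),(217,297)),tri((76,226),(48,385)))
print("beige",[tri((165,180),(x,y)) for x,y in((105,245),(118,265))],tri((145,30),(0,178)))
c0=np.load("cal.npz")
```

```text
(array([ 0.597, -0.023,  0.096]), np.float64(0.0337)) (array([ 0.478, -0.057,  0.113]), np.float64(0.0029)) (array([0.521, 0.164, 0.141]), np.float64(0.0026))
beige [(array([ 0.607, -0.018,  0.159]), np.float64(0.0494)), (array([ 0.609, -0.018,  0.125]), np.float64(0.0253))] (array([ 0.949, -0.026,  0.145]), np.float64(0.0299))
```

```bash
cat > hlp.py <<'E'
from plant import r
import numpy as np
from scipy.spatial.transform import Rotation as R
H=np.array([.6248,-.1653,.070]);YAW=.0442
P=R.from_euler('z',YAW)
def pump(v): return H+P.apply(v)   # relative to hinge at deck level
def toolR(tilt): # tool x toward robot, y=pump y, z down; tilt>0: body toward robot (fingers point forward)
    t=np.radians(tilt); z=np.array([np.sin(t),0,-np.cos(t)]);y=np.array([0,1,0]);x=np.cross(y,z)
    return P*R.from_matrix(np.stack([x,y,z],1))
def rows(wps):
    "wps: list of (tcp world, Rotation)"
    s=r.get_state();p0=np.array(s["tool_pos"]);R0=R.from_quat(s["eef_rot"])
    print("clock",round(s["clock"],2),"p",p0.round(4),"q",np.round(s["q"],2),"F",np.round(s["contact_force"],1),"op",round(s["opening"],3))
    for p,Q in wps:
        d=R0.inv().apply(np.array(p)-p0);w=np.degrees((R0.inv()*Q).as_rotvec())
        print([*d.round(4).tolist(),*w.round(1).tolist()])
def tcp_for_grasp(g,Q): return np.array(g)+Q.apply([0,0,.019])
E
python3 - <<'E'
from hlp import *
s=r.get_state();R0=R.from_quat(s["eef_rot"])
Q=toolR(15)
rows([((.25,.50,.30),R0),((.36,.36,.32),R0),((.45,.1,.32),R0),((.40,-.17,.26),Q)])
E
```

```text
clock 1.6 p [0.1454 0.6079 0.2387] q [-1.3   0.69 -0.19  1.57  0.16  0.9  -0.22] F [-0.1  0.1 -0.1] op 1.003
[-0.1268, -0.0806, -0.0613, 0.0, 0.0, 0.0]
[-0.2664, -0.1911, -0.0813, 0.0, 0.0, 0.0]
[-0.4144, -0.4231, -0.0813, 0.0, 0.0, 0.0]
[-0.4286, -0.6973, -0.0213, -2.1, -14.9, -15.9]
```

>>> carry_out --pt "-0.127 -0.08 -0.061 0 0 0" --pt "-0.127 -0.08 -0.061 0 0 0" --pt "-0.127 -0.08 -0.061 0 0 0" --pt "-0.266 -0.191 -0.081 0 0 0" --pt "-0.266 -0.191 -0.081 0 0 0" --pt "-0.266 -0.191 -0.081 0 0 0" --pt "-0.266 -0.191 -0.081 0 0 0" --pt "-0.414 -0.423 -0.081 0 0 0" --pt "-0.414 -0.423 -0.081 0 0 0" --pt "-0.414 -0.423 -0.081 0 0 0" --pt "-0.414 -0.423 -0.081 0 0 0" --pt "-0.414 -0.423 -0.081 0 0 0" --fingers 100 --grip_force 20

```text
clock: 2.8
tool_pos: [0.4418, 0.1221, 0.32]
eef_rot: [0.117, 0.993, 0.0, 0.0]
contact_force: [0.5, 1.5, 0.5]
opening: 0.608
```

Run:
```python
from hlp import *
Q=toolR(15)
rows([((.42,-.10,.30),Q),((.40,-.172,.22),Q)])
g=pump((-.163,0,.025));print(g,tcp_for_grasp(g,Q))
```

```text
clock 2.8 p [0.4418 0.1221 0.32  ] q [-0.23  0.36 -0.21  1.93  0.1   0.86  0.86] F [0.5 1.5 0.5] op 0.608
[-0.0303, -0.2211, 0.0199, -2.1, -14.9, -15.9]
[-0.0276, -0.2958, 0.0999, -2.1, -14.9, -15.9]
[ 0.4619592  -0.17250225  0.095     ] [ 0.46687195 -0.17228497  0.07664741]
```

>>> carry_out --pt "-0.03 -0.221 0.02 -2.1 -14.9 -15.9" --pt "-0.03 -0.221 0.02 -2.1 -14.9 -15.9" --pt "-0.03 -0.221 0.02 -2.1 -14.9 -15.9" --pt "-0.03 -0.221 0.02 -2.1 -14.9 -15.9" --pt "-0.03 -0.221 0.02 -2.1 -14.9 -15.9" --pt "-0.028 -0.296 0.1 -2.1 -14.9 -15.9" --pt "-0.028 -0.296 0.1 -2.1 -14.9 -15.9" --pt "-0.028 -0.296 0.1 -2.1 -14.9 -15.9" --pt "-0.028 -0.296 0.1 -2.1 -14.9 -15.9"

```text
clock: 3.7
tool_pos: [0.3989, -0.1711, 0.2187]
eef_rot: [-0.021, 0.991, 0.003, 0.129]
contact_force: [0.2, -0.6, -0.5]
opening: 0.608
```

Run:
```python
from hlp import *
import cv2
s=r.get_state()
p=r.snapshot("wrist");cv2.imwrite("pics/w1.png",p["img"])
print(r.spot_point(p,"guard_lug")[:2])
Q=toolR(15);g=pump((-.163,0,.025))
rows([(tcp_for_grasp(pump((-.163,0,.105)),Q),Q),(tcp_for_grasp(g,Q),Q)])
T=p["tool_from_camera"];X=R.from_quat(s["eef_rot"])
c=np.linalg.inv(T)@np.append(X.inv().apply(g-s["tool_pos"]),1);u=p["intrinsics"]@c[:3];print("lug px",u[:2]/u[2])
```

```text
[{'xyz': [0.4621, -0.1683, 0.0914], 'p': 0.65}]
clock 3.8 p [ 0.4008 -0.1696  0.2205] q [ 0.57  0.44 -0.28  2.34  0.17  0.13  1.78] F [-0.1  0.4  0.6] op 0.606
[-0.047, -0.0057, 0.0788, 0.0, 0.1, 0.1]
[-0.0262, -0.0057, 0.156, 0.0, 0.1, 0.1]
lug px [271.36801798 229.93816606]
```

View pics/w1.png

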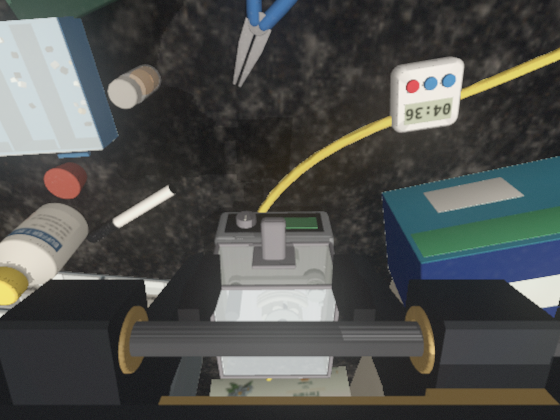

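>>> carry_out --pt "-0.047 -0.005 0.079 0 0 0" --pt "-0.047 -0.005 0.079 0 0 0" --pt "-0.047 -0.005 0.079 0 0 0" --pt "-0.047 -0.005 0.079 0 0 0"

```text
clock: 4.2
tool_pos: [0.4691, -0.1709, 0.1574]
eef_rot: [-0.024, 0.991, 0.004, 0.131]
contact_force: [-0.5, 0.6, -0.3]
opening: 0.607
```

Run:
```python
from hlp import *
import cv2
p=r.snapshot("scene");cv2.imwrite("pics/s2.png",p["img"])
Q=toolR(15);g=pump((-.163,0,.025))
rows([(tcp_for_grasp(g,Q),Q)])
```

```text
clock 4.25 p [ 0.4685 -0.1711  0.1578] q [ 0.45  0.62 -0.2   2.24  0.62  0.04  1.3 ] F [-0.6  0.2 -0.4] op 0.609
[0.0227, -0.0012, 0.078, 0.1, 0.0, 0.2]
```

View pics/s2.png

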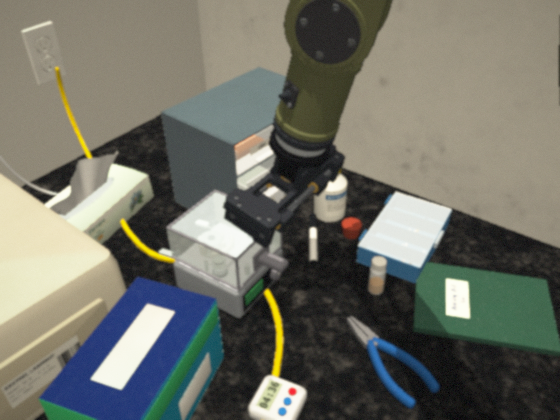

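Run:
```python
from hlp import *
Q=toolR(6);g=pump((-.163,0,.025))
rows([(tcp_for_grasp(pump((-.163,0,.085)),Q),Q),(tcp_for_grasp(g,Q),Q)])
```

```text
clock 4.25 p [ 0.4685 -0.1711  0.1578] q [ 0.45  0.62 -0.2   2.24  0.62  0.04  1.3 ] F [-0.6  0.2 -0.4] op 0.609
[0.0101, -0.0011, 0.0198, 0.1, 9.0, 0.2]
[0.0257, -0.0012, 0.0777, 0.1, 9.0, 0.2]
```

>>> carry_out --pt "0.005 -0.001 0.005 0 4.5 0.2" --pt "0.01 -0.001 0.02 0 9 0.2" --pt "0.01 -0.001 0.02 0 9 0.2" --pt "0.01 -0.001 0.02 0 9 0.2"

```text
clock: 4.65
tool_pos: [0.4629, -0.1732, 0.1359]
eef_rot: [-0.021, 0.998, 0.002, 0.053]
contact_force: [-0.2, -0.1, 0.2]
opening: 0.604
```

Run:
```python
from hlp import *
Q=toolR(6);g=pump((-.163,0,.025))
rows([(tcp_for_grasp(g,Q),Q)])
```

```text
clock 4.65 p [ 0.4629 -0.1732  0.1359] q [ 0.48  0.68 -0.3   2.14  0.57  0.29  1.32] F [-0.2 -0.1  0.2] op 0.604
[0.0052, 0.0007, 0.0596, 0.1, 0.0, -0.1]
```

>>> carry_out --pt "0.002 0.001 0.02 0 0 0" --pt "0.004 0.001 0.04 0 0 0" --pt "0.005 0.001 0.059 0 0 0" --pt "0.005 0.001 0.059 0 0 0" --pt "0.005 0.001 0.059 0 0 0"

```text
clock: 5.15
tool_pos: [0.4628, -0.1728, 0.0766]
eef_rot: [-0.021, 0.998, 0.002, 0.051]
contact_force: [0.5, -0.3, -0.2]
opening: 0.609
```

Run:
```python
from hlp import *
import cv2
p=r.snapshot("wrist");cv2.imwrite("pics/w3.png",p["img"])
Q=toolR(6);g=pump((-.163,0,.025))
rows([(tcp_for_grasp(g,Q),Q)])
```

```text
clock 5.2 p [ 0.4632 -0.173   0.0769] q [ 0.37  0.8  -0.13  2.17  0.64  0.1   1.26] F [ 0.5 -1.   0.8] op 0.609
[-0.0007, 0.0005, 0.0009, 0.1, -0.0, -0.2]
```

View pics/w3.png

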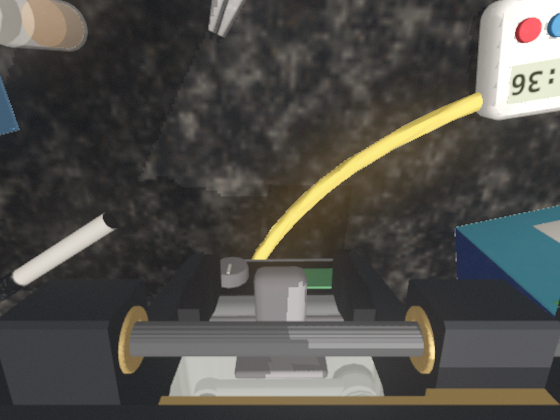

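>>> carry_out --pt "0 0 0 0 0 0" --pt "0 0 0 0 0 0" --pt "0 0 0 0 0 0" --pt "0 0 0 0 0 0" --pt "0 0 0 0 0 0" --pt "0 0 0 0 0 0" --fingers 255 --grip_force 20

```text
clock: 5.8
tool_pos: [0.4632, -0.1712, 0.076]
eef_rot: [-0.022, 0.998, 0.003, 0.052]
contact_force: [-2.4, 5.0, 5.3]
opening: 0.246
```

```bash
cat > arc.py <<'E'
from hlp import *
import sys
# print rows for thetas
def arc(thetas,tilts,g0=None):
    """uses grasp offset measured: rel tool translation of arc"""
    w=[]
    for th,t in zip(thetas,tilts):
        a=np.arctan2(.025,.163)+th; rad=np.hypot(.163,.025)
        Q=toolR(t);w.append((tcp_for_grasp(pump((-rad*np.cos(a),0,rad*np.sin(a))),Q),Q))
    rows(w)
E
python3 - <<'E'
from arc import *
th=np.arange(1,13)*.06
arc(np.r_[0,th],[6]*13)
E
```

```text
clock 5.8 p [ 0.4632 -0.1712  0.076 ] q [ 0.37  0.8  -0.14  2.17  0.64  0.1   1.26] F [-2.4  5.   5.3] op 0.246
[-0.0007, -0.0013, -0.0, 0.2, -0.1, -0.1]
[-0.0035, -0.0012, -0.0095, 0.2, -0.1, -0.1]
[-0.0068, -0.0012, -0.0188, 0.2, -0.1, -0.1]
[-0.0107, -0.0011, -0.0279, 0.2, -0.1, -0.1]
[-0.0152, -0.0011, -0.0368, 0.2, -0.1, -0.1]
[-0.0201, -0.0011, -0.0453, 0.2, -0.1, -0.1]
[-0.0256, -0.001, -0.0536, 0.2, -0.1, -0.1]
[-0.0316, -0.001, -0.0615, 0.2, -0.1, -0.1]
[-0.038, -0.001, -0.069, 0.2, -0.1, -0.1]
[-0.0448, -0.0009, -0.0761, 0.2, -0.1, -0.1]
[-0.0521, -0.0009, -0.0828, 0.2, -0.1, -0.1]
[-0.0598, -0.0009, -0.0891, 0.2, -0.1, -0.1]
[-0.0678, -0.0008, -0.0949, 0.2, -0.1, -0.1]
```

>>> carry_out --pt "-0.003 0.001 -0.0095 0 0 0" --pt "-0.006 0.001 -0.019 0 0 0" --pt "-0.01 0.001 -0.028 0 0 0" --pt "-0.0145 0.001 -0.037 0 0 0" --pt "-0.0195 0.001 -0.0455 0 0 0" --pt "-0.025 0.001 -0.0535 0 0 0" --pt "-0.031 0.001 -0.0615 0 0 0" --pt "-0.0375 0.001 -0.069 0 0 0" --pt "-0.044 0.001 -0.076 0 0 0" --pt "-0.0515 0.001 -0.083 0 0 0"

```text
clock: 6.8
tool_pos: [0.5034, -0.1691, 0.163]
eef_rot: [-0.021, 0.999, 0.003, 0.049]
contact_force: [-2.2, 4.3, -0.3]
opening: 0.244
```

Run:
```python
from arc import *
import cv2
p=r.snapshot("scene");cv2.imwrite("pics/s4.png",p["img"])
arc(np.r_[.60,.60+np.arange(1,12)*.06],[6]*13)
```

```text
clock 6.85 p [ 0.5045 -0.169   0.1641] q [ 0.51  0.67 -0.4   2.    0.51  0.46  1.36] F [-4.5  4.6  4.6] op 0.242
[-0.0018, -0.0016, 0.0005, 0.2, -0.3, -0.1]
[-0.0095, -0.0015, -0.0057, 0.2, -0.3, -0.1]
[-0.0175, -0.0015, -0.0116, 0.2, -0.3, -0.1]
[-0.0258, -0.0015, -0.0169, 0.2, -0.3, -0.1]
[-0.0344, -0.0014, -0.0217, 0.2, -0.3, -0.1]
[-0.0433, -0.0014, -0.026, 0.2, -0.3, -0.1]
[-0.0525, -0.0014, -0.0298, 0.2, -0.3, -0.1]
[-0.0619, -0.0013, -0.033, 0.2, -0.3, -0.1]
[-0.0714, -0.0013, -0.0356, 0.2, -0.3, -0.1]
[-0.0811, -0.0013, -0.0377, 0.2, -0.3, -0.1]
[-0.0909, -0.0013, -0.0392, 0.2, -0.3, -0.1]
[-0.1007, -0.0012, -0.0401, 0.2, -0.3, -0.1]
```

View pics/s4.png

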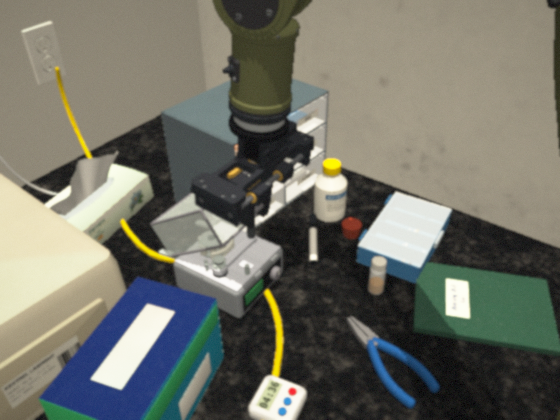

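>>> carry_out --pt "-0.0095 0.001 -0.0055 0 0 0" --pt "-0.0175 0.001 -0.0115 0 0 0" --pt "-0.026 0.001 -0.017 0 0 0" --pt "-0.0345 0.001 -0.0215 0 0 0" --pt "-0.0435 0.001 -0.026 0 0 0" --pt "-0.0525 0.001 -0.03 0 0 0" --pt "-0.062 0.001 -0.033 0 0 0" --pt "-0.0715 0.001 -0.0355 0 0 0" --pt "-0.081 0.001 -0.0375 0 0 0" --pt "-0.091 0.001 -0.039 0 0 0" --pt "-0.1005 0.001 -0.04 0 0 0"

```text
clock: 7.95
tool_pos: [0.6013, -0.1641, 0.2133]
eef_rot: [-0.021, 0.999, 0.003, 0.05]
contact_force: [-0.2, 5.3, -2.5]
opening: 0.245
```

Run:
```python
from arc import *
import cv2
p=r.snapshot("scene");cv2.imwrite("pics/s5.png",p["img"])
arc([1.26,1.30,1.34,1.38,1.42,1.46,1.5,1.54,1.58,1.62,1.66,1.70,1.75],[6]*13)
```

```text
clock 8.0 p [ 0.6032 -0.164   0.2136] q [ 0.48  0.71 -0.47  1.68  0.42  0.74  1.43] F [0.3 6.3 1.5] op 0.243
[0.0025, -0.0023, -0.0007, 0.2, -0.1, -0.1]
[-0.0041, -0.0023, -0.0009, 0.2, -0.1, -0.1]
[-0.0107, -0.0022, -0.0009, 0.2, -0.1, -0.1]
[-0.0173, -0.0022, -0.0006, 0.2, -0.1, -0.1]
[-0.0239, -0.0022, 0.0, 0.2, -0.1, -0.1]
[-0.0304, -0.0022, 0.0008, 0.2, -0.1, -0.1]
[-0.0369, -0.0022, 0.0019, 0.2, -0.1, -0.1]
[-0.0434, -0.0022, 0.0032, 0.2, -0.1, -0.1]
[-0.0498, -0.0022, 0.0048, 0.2, -0.1, -0.1]
[-0.0561, -0.0022, 0.0067, 0.2, -0.1, -0.1]
[-0.0624, -0.0022, 0.0088, 0.2, -0.1, -0.1]
[-0.0685, -0.0022, 0.0112, 0.2, -0.1, -0.1]
[-0.0761, -0.0022, 0.0144, 0.2, -0.1, -0.1]
```

View pics/s5.png

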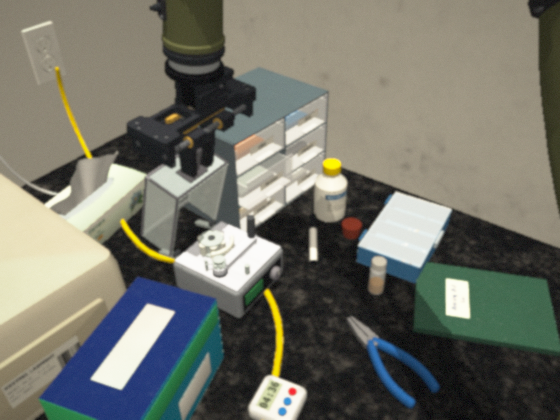

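>>> carry_out --pt "-0.005 0 -0.001 0 0 0" --pt "-0.011 0 -0.001 0 0 0" --pt "-0.0175 0 -0.0005 0 0 0" --pt "-0.024 0 0 0 0 0" --pt "-0.0305 0 0.001 0 0 0" --pt "-0.037 0 0.002 0 0 0" --pt "-0.0435 0 0.003 0 0 0" --pt "-0.05 0 0.005 0 0 0" --pt "-0.055 0 0.0065 0 0 0" --pt "-0.059 0 0.0075 0 0 0" --pt "-0.0625 0 0.009 0 0 0" --pt "-0.0655 0 0.01 0 0 0"

```text
clock: 9.2
tool_pos: [0.6665, -0.1608, 0.209]
eef_rot: [-0.021, 0.999, 0.003, 0.049]
contact_force: [-1.4, 6.2, -2.1]
opening: 0.247
```

Run:
```python
from arc import *
arc([1.68,1.7,1.72,1.74,1.76,1.78,1.8],[6]*13)
```

```text
clock 9.2 p [ 0.6665 -0.1608  0.209 ] q [ 0.42  0.8  -0.47  1.49  0.42  0.86  1.45] F [-1.4  6.2 -2.1] op 0.247
[-0.0028, -0.0027, -0.0012, 0.3, -0.3, -0.1]
[-0.0059, -0.0027, 0.0, 0.3, -0.3, -0.1]
[-0.009, -0.0027, 0.0013, 0.3, -0.3, -0.1]
[-0.012, -0.0027, 0.0026, 0.3, -0.3, -0.1]
[-0.015, -0.0027, 0.004, 0.3, -0.3, -0.1]
[-0.018, -0.0027, 0.0054, 0.3, -0.3, -0.1]
[-0.0209, -0.0027, 0.0069, 0.3, -0.3, -0.1]
```

Creep to the stop.

>>> carry_out --pt "-0.0025 0 0.001 0 0 0" --pt "-0.005 0 0.002 0 0 0" --pt "-0.0075 0 0.003 0 0 0" --pt "-0.01 0 0.004 0 0 0" --pt "-0.012 0 0.005 0 0 0" --pt "-0.014 0 0.006 0 0 0" --pt "-0.015 0 0.0065 0 0 0" --pt "-0.015 0 0.0065 0 0 0"

```text
clock: 10.0
tool_pos: [0.676, -0.1603, 0.206]
eef_rot: [-0.021, 0.999, 0.003, 0.043]
contact_force: [-23.3, 7.8, 20.5]
opening: 0.246
```

Run:
```python
from arc import *
import cv2
p=r.snapshot("scene");cv2.imwrite("pics/s6.png",p["img"])
arc([1.7,1.72,1.74,1.76,1.78,1.8],[6]*13)
```

```text
clock 10.05 p [ 0.676  -0.1603  0.206 ] q [ 0.41  0.81 -0.47  1.45  0.42  0.89  1.45] F [-22.4   7.   20.5] op 0.246
[0.0032, -0.0027, -0.0039, 0.2, -1.0, -0.1]
[0.0002, -0.0027, -0.0026, 0.2, -1.0, -0.1]
[-0.0029, -0.0027, -0.0014, 0.2, -1.0, -0.1]
[-0.0059, -0.0027, -0.0, 0.2, -1.0, -0.1]
[-0.0089, -0.0027, 0.0014, 0.2, -1.0, -0.1]
[-0.0118, -0.0027, 0.0028, 0.2, -1.0, -0.1]
```

View pics/s6.png

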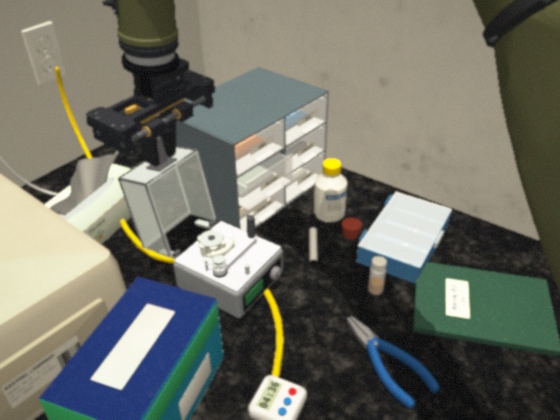

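>>> carry_out --pt "0.003 0 -0.002 0 0 0" --pt "0.005 0 -0.004 0 0 0" --pt "0.005 0 -0.004 0 0 0"

```text
clock: 10.35
tool_pos: [0.675, -0.1603, 0.2065]
eef_rot: [-0.021, 0.999, 0.004, 0.048]
contact_force: [-2.2, 4.9, -6.6]
opening: 0.243
```

>>> carry_out --pt "0 0 0 0 0 0" --pt "0 0 0 0 0 0" --pt "0 0 0 0 0 0" --pt "0 0 0 0 0 0" --pt "0 0 0 0 0 0" --pt "0 0 0 0 0 0" --fingers 120

```text
clock: 10.95
tool_pos: [0.6779, -0.1627, 0.2091]
eef_rot: [-0.02, 0.998, 0.002, 0.051]
contact_force: [-0.3, 0.0, -0.5]
opening: 0.528
```

Run:
```python
from arc import *
import cv2
p=r.snapshot("wrist");cv2.imwrite("pics/w7.png",p["img"])
s=r.get_state();R0=R.from_quat(s["eef_rot"]);t=s["tool_pos"]
rows([(t+[0,0,.09],R0)])
```

```text
clock 11.0 p [ 0.6779 -0.1626  0.2091] q [ 0.42  0.81 -0.47  1.46  0.42  0.87  1.45] F [-0.3  0.3  0.5] op 0.53
[-0.0093, 0.0001, -0.0895, 0.0, 0.0, 0.0]
```

View pics/w7.png

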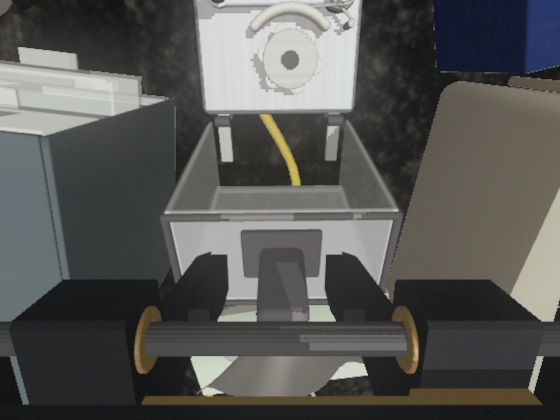

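>>> carry_out --pt "-0.002 0 -0.02 0 0 0" --pt "-0.005 0 -0.045 0 0 0" --pt "-0.009 0 -0.09 0 0 0" --pt "-0.009 0 -0.09 0 0 0" --pt "0.041 0 -0.09 0 0 0" --pt "0.091 0 -0.09 0 0 0" --pt "0.141 0 -0.09 0 0 0" --pt "0.18 0 -0.08 0 0 0" --pt "0.18 0 -0.08 0 0 0" --pt "0.18 0 -0.08 0 0 0"

```text
clock: 12.0
tool_pos: [0.4902, -0.1705, 0.2701]
eef_rot: [-0.02, 0.998, 0.002, 0.051]
contact_force: [-1.0, 0.1, 0.5]
opening: 0.529
```

Run:
```python
from hlp import *
import cv2
Pi=P.inv()
for n in ("top","scene","wrist"):
    s=r.get_state();p=r.snapshot(n);cv2.imwrite(f"pics/{n}8.png",p["img"])
    for l in ("upright_pin","pivot_axis","guard_hinge","guard_lug","pump"):
        for o in r.spot_point(p,l)[:2]: print(n,l,o["p"],o["xyz"],Pi.apply(np.array(o["xyz"])-H).round(4))
    if n=="wrist":
        np.savez("w8.npz",T=p["tool_from_camera"],K=p["intrinsics"],p=s["tool_pos"],q=s["eef_rot"])
rows([])
```

```text
top guard_lug 0.88 [0.6812, -0.1584, 0.225] [0.0566 0.0044 0.155 ]
top pump 0.67 [0.558, -0.1627, -0.0002] [-0.0666  0.0055 -0.0702]
scene upright_pin 0.91 [0.5416, -0.2066, 0.1064] [-0.0849 -0.0376  0.0364]
scene pivot_axis 0.81 [0.5369, -0.1254, 0.0729] [-0.0861  0.0437  0.0029]
scene pivot_axis 0.67 [0.5395, -0.207, 0.1076] [-0.0871 -0.0379  0.0376]
scene guard_hinge 0.55 [0.6238, -0.1606, 0.0701] [-0.0008  0.0047  0.0001]
scene guard_lug 0.66 [0.6799, -0.1599, 0.2264] [0.0553 0.003  0.1564]
scene guard_lug 0.52 [0.5414, -0.2085, 0.1046] [-0.0852 -0.0395  0.0346]
wrist upright_pin 0.9 [0.5467, -0.2073, 0.1058] [-0.0799 -0.0385  0.0358]
wrist pivot_axis 0.74 [0.5371, -0.1265, 0.0683] [-0.0859  0.0426 -0.0017]
wrist guard_hinge 0.85 [0.6249, -0.1646, 0.074] [0.0001 0.0007 0.004 ]
wrist guard_hinge 0.34 [0.5351, -0.1277, 0.0658] [-0.088   0.0415 -0.0042]
wrist guard_lug 0.34 [0.562, -0.1608, 0.004] [-0.0625  0.0073 -0.066 ]
wrist pump 0.88 [0.5603, -0.1634, 0.0034] [-0.0644  0.0047 -0.0666]
clock 12.9 p [ 0.4907 -0.1702  0.2701] q [ 0.62  0.51 -0.54  1.92  0.36  0.71  1.49] F [ 0.3 -1.1 -0.1] op 0.524
```

View pics/wrist8.png

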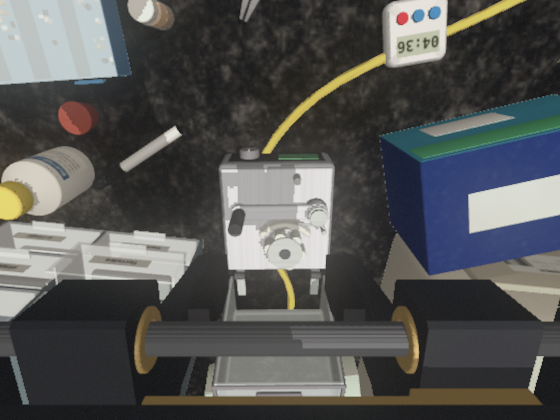

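View pics/scene8.png

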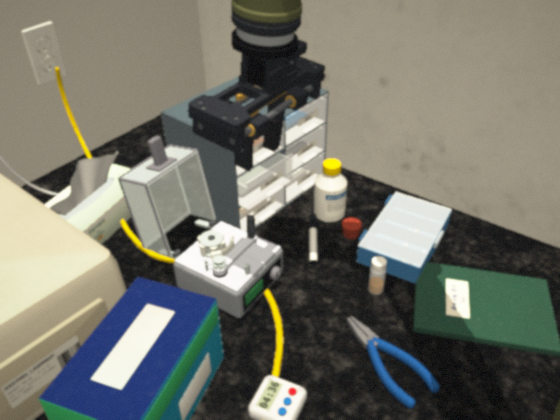

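Run:
```python
from hlp import *
import cv2
w=np.load("w8.npz");im=cv2.imread("pics/wrist8.png")
def pw(X):
    c=np.linalg.inv(w["T"])@np.append(R.from_quat(w["q"]).inv().apply(X-w["p"]),1);u=w["K"]@c[:3];return u[:2]/u[2]
def ps(X,c=np.load("cal.npz")):
    a=np.linalg.inv(c["Ts"])@np.append(X,1);u=c["Ks"]@a[:3];return u[:2]/u[2]
for n,pj,f,box in (("wrist",pw,5,(140,280,210,340)),("scene",ps,5,(205,310,170,290))):
    im=cv2.imread(f"pics/{n}8.png");y0,y1,x0,x1=box
    a=cv2.resize(im[y0:y1,x0:x1],None,fx=f,fy=f,interpolation=3)
    for rel,col in (((-.086,-.0385),(0,0,255)),((-.086,.0435),(0,255,0))):
        for z in (.014,.054):
            u=pj(pump((*rel,z)));print(n,rel,z,u.round(1));cv2.circle(a,tuple(int(v) for v in ((u-[x0,y0]+.5)*f)),3,col,-1)
    cv2.imwrite(f"pics/{n}8c.png",a)
```

```text
wrist (-0.086, -0.0385) 0.014 [237.9 211.3]
wrist (-0.086, -0.0385) 0.054 [233.6 228.2]
wrist (-0.086, 0.0435) 0.014 [316.4 211.1]
wrist (-0.086, 0.0435) 0.054 [321.3 227.9]
scene (-0.086, -0.0385) 0.014 [252.4 236.7]
scene (-0.086, -0.0385) 0.054 [251.3 217.1]
scene (-0.086, 0.0435) 0.014 [220.2 266.3]
scene (-0.086, 0.0435) 0.054 [218.  246.4]
```

View pics/wrist8c.png

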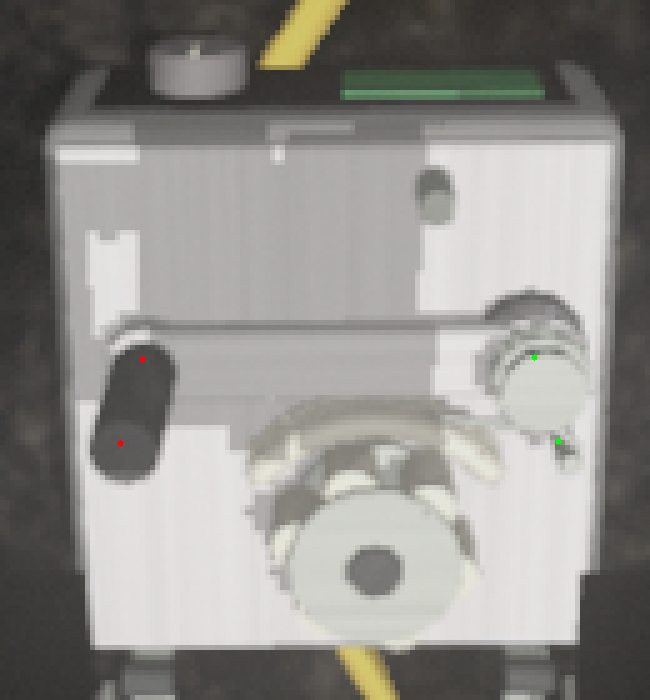

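View pics/scene8c.png

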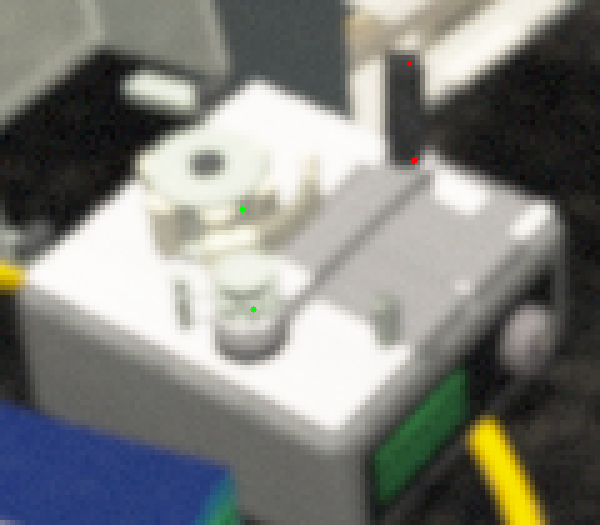

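Run:
```python
from hlp import *
Q=toolR(0)
a=pump((-.085,-.0375,.131));b=pump((-.085,-.0375,.038));print(a,b)
rows([(tcp_for_grasp(a,Q),Q),(tcp_for_grasp(b,Q),Q)])
```

```text
[ 0.54153998 -0.20651915  0.201     ] [ 0.54153998 -0.20651915  0.108     ]
clock 12.9 p [ 0.4907 -0.1702  0.2701] q [ 0.62  0.51 -0.54  1.92  0.36  0.71  1.49] F [ 0.3 -1.1 -0.1] op 0.524
[-0.04, -0.0385, 0.0927, 0.1, 5.9, -0.2]
[-0.0305, -0.0387, 0.1852, 0.1, 5.9, -0.2]
```

>>> carry_out --pt "-0.02 -0.02 0.04 0 5.9 0" --pt "-0.04 -0.0385 0.08 0 5.9 -0.2" --pt "-0.04 -0.0385 0.0927 0 5.9 -0.2" --pt "-0.04 -0.0385 0.0927 0 5.9 -0.2" --pt "-0.04 -0.0385 0.0927 0 5.9 -0.2" --pt "-0.04 -0.0385 0.0927 0 5.9 -0.2" --fingers 170

```text
clock: 13.5
tool_pos: [0.5417, -0.206, 0.1837]
eef_rot: [-0.023, 1.0, 0.001, 0.001]
contact_force: [-0.4, -0.0, 0.0]
opening: 0.33
```

Run:
```python
from hlp import *
import cv2
s=r.get_state()
p=r.snapshot("wrist");cv2.imwrite("pics/w9.png",p["img"])
print([ (o["p"],o["xyz"]) for o in r.spot_point(p,"upright_pin")])
p2=r.snapshot("scene");cv2.imwrite("pics/s9.png",cv2.resize(p2["img"][130:330,150:350],None,fx=3,fy=3,interpolation=3))
print([ (o["p"],o["xyz"]) for o in r.spot_point(p2,"upright_pin")])
Q=toolR(0)
b=pump((-.085,-.0375,.038))
rows([(tcp_for_grasp(b,Q),Q)])
T=p["tool_from_camera"];X=R.from_quat(s["eef_rot"])
for z in (.014,.054):
  c=np.linalg.inv(T)@np.append(X.inv().apply(pump((-.085,-.0375,z))-s["tool_pos"]),1);u=p["intrinsics"]@c[:3];print("px",u[:2]/u[2])
```

```text
[(0.85, [0.5454, -0.2095, 0.1058])]
[(0.85, [0.542, -0.2059, 0.1048])]
clock 13.7 p [ 0.5417 -0.2065  0.1832] q [ 0.55  0.73 -0.46  1.75  0.44  0.76  1.49] F [0.5 0.2 0.1] op 0.328
[0.0003, -0.0001, 0.0942, 0.0, 0.1, 0.0]
px [275.28149084 210.03769812]
px [275.27252972 228.24437792]
```

View pics/w9.png

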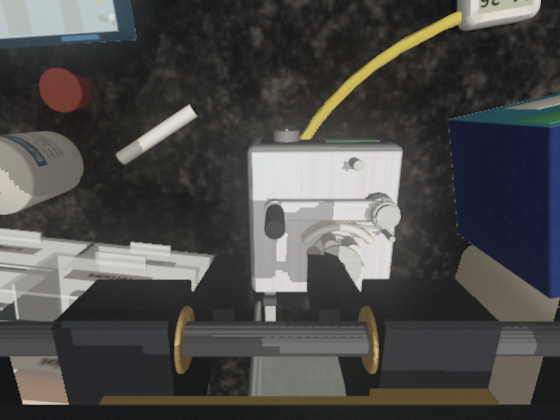

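View pics/s9.png

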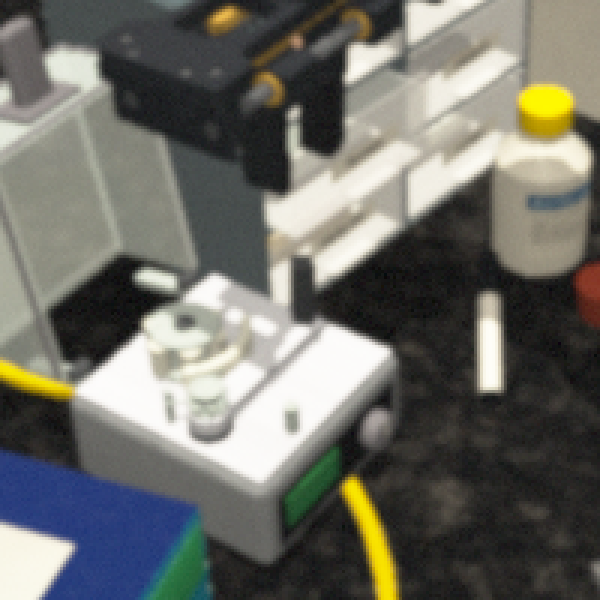

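>>> carry_out --pt "0 0 0.03 0 0 0" --pt "0 0 0.05 0 0 0" --pt "0 0 0.065 0 0 0" --pt "0 0 0.08 0 0 0" --pt "0 0 0.092 0 0 0" --pt "0 0 0.092 0 0 0" --pt "0 0 0.092 0 0 0"

```text
clock: 14.4
tool_pos: [0.5418, -0.2063, 0.0903]
eef_rot: [-0.022, 1.0, 0.001, 0.0]
contact_force: [0.3, 0.1, -0.3]
opening: 0.332
```

Run:
```python
from hlp import *
import cv2
p=r.snapshot("wrist");cv2.imwrite("pics/w10.png",p["img"])
rows([])
```

```text
clock 14.45 p [ 0.542  -0.2064  0.0907] q [ 0.5   0.86 -0.37  1.81  0.53  0.57  1.4 ] F [0.  0.5 0.5] op 0.332
```

View pics/w10.png

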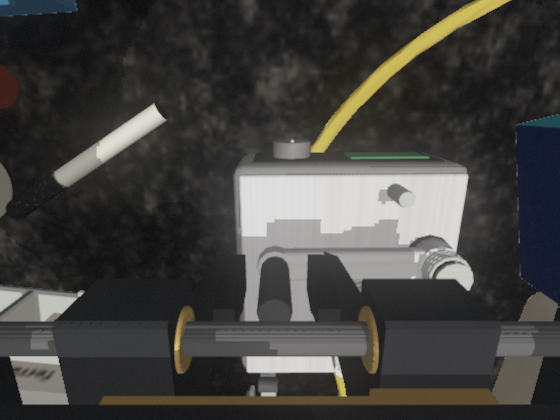

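Pin (275, 290) sits between the fingers (235 and 320). Close.

>>> carry_out --pt "0 0 0 0 0 0" --pt "0 0 0 0 0 0" --pt "0 0 0 0 0 0" --pt "0 0 0 0 0 0" --pt "0 0 0 0 0 0" --fingers 255 --grip_force 45

```text
clock: 14.95
tool_pos: [0.542, -0.2071, 0.0905]
eef_rot: [-0.022, 1.0, 0.0, 0.0]
contact_force: [-0.3, -2.1, 5.1]
opening: 0.142
```

Run:
```python
from hlp import *
s=r.get_state();R0=R.from_quat(s["eef_rot"]);t=s["tool_pos"]
w=[]
for a in (.1,.2,.3,.4,.5,.6,.7,.75):
    w.append((t+P.apply([-.082*np.sin(a),.082*(1-np.cos(a)),0]),R0))
rows(w)
```

```text
clock 14.95 p [ 0.542  -0.2071  0.0905] q [ 0.5   0.86 -0.37  1.81  0.53  0.57  1.4 ] F [-0.3 -2.1  5.1] op 0.142
[0.0082, 0.0004, -0.0, 0.0, 0.0, 0.0]
[0.0163, 0.0016, -0.0, 0.0, 0.0, 0.0]
[0.0242, 0.0037, -0.0, 0.0, 0.0, 0.0]
[0.0319, 0.0065, -0.0, 0.0, 0.0, 0.0]
[0.0393, 0.01, -0.0, 0.0, 0.0, 0.0]
[0.0463, 0.0143, -0.0, 0.0, 0.0, 0.0]
[0.0528, 0.0193, -0.0, 0.0, 0.0, 0.0]
[0.0559, 0.022, -0.0, 0.0, 0.0, 0.0]
```

>>> carry_out --pt "0.004 0 0 0 0 0" --pt "0.008 0.0005 0 0 0 0" --pt "0.0125 0.001 0 0 0 0" --pt "0.0165 0.0015 0 0 0 0" --pt "0.0205 0.0025 0 0 0 0" --pt "0.024 0.0035 0 0 0 0" --pt "0.028 0.005 0 0 0 0" --pt "0.032 0.0065 0 0 0 0" --pt "0.0355 0.008 0 0 0 0" --pt "0.0395 0.01 0 0 0 0" --pt "0.043 0.012 0 0 0 0" --pt "0.0465 0.0145 0 0 0 0"

```text
clock: 16.15
tool_pos: [0.4981, -0.1986, 0.0906]
eef_rot: [-0.02, 1.0, -0.002, 0.004]
contact_force: [6.5, -12.9, -3.9]
opening: 0.147
```

Run:
```python
from hlp import *
import cv2
p=r.snapshot("wrist");cv2.imwrite("pics/w11.png",p["img"])
s=r.get_state();R0=R.from_quat(s["eef_rot"]);t0=np.array([.542,-.2071,.0905])
rows([(t0+P.apply([-.082*np.sin(a),.082*(1-np.cos(a)),0]),R0) for a in (.6,.65,.7,.75,.8)])
```

```text
clock 16.2 p [ 0.4971 -0.1982  0.0905] q [ 0.49  0.82 -0.33  1.96  0.57  0.45  1.35] F [ 5.2 -9.7 -1.7] op 0.141
[0.0018, 0.0034, 0.0, 0.0, 0.0, 0.0]
[0.0052, 0.0058, -0.0, 0.0, 0.0, 0.0]
[0.0084, 0.0083, -0.0001, 0.0, 0.0, 0.0]
[0.0115, 0.011, -0.0001, 0.0, 0.0, 0.0]
[0.0144, 0.0139, -0.0001, 0.0, 0.0, 0.0]
```

View pics/w11.png

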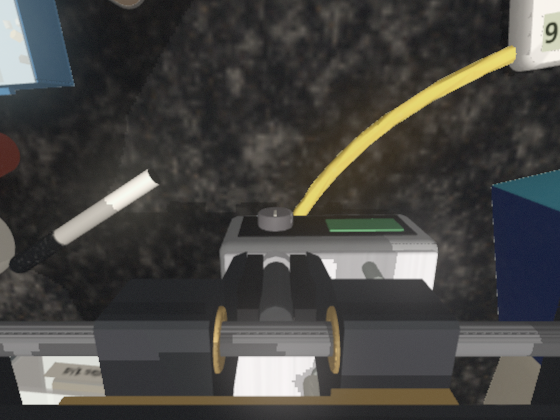

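>>> carry_out --pt "0.002 0.001 0 0 0 0" --pt "0.004 0.0025 0 0 0 0" --pt "0.006 0.004 0 0 0 0" --pt "0.008 0.005 0 0 0 0" --pt "0.01 0.0065 0 0 0 0" --pt "0.01 0.0065 0 0 0 0" --pt "0.01 0.0065 0 0 0 0"

```text
clock: 16.9
tool_pos: [0.4869, -0.1926, 0.0905]
eef_rot: [-0.02, 1.0, -0.002, 0.003]
contact_force: [6.0, -12.2, -1.7]
opening: 0.145
```

```bash
cat > chk.py <<'E'
from hlp import *
import cv2,sys
s=r.get_state();t=np.array(s["tool_pos"])
d=P.inv().apply(t-[.542,-.2071,.0905]);print("d",d.round(4),"a from x",np.arcsin(-d[0]/.082).round(3),"atan",np.arctan2(-d[0],.082-d[1]).round(3))
F=P.inv().apply(s["contact_force"]);print("F pump",F.round(1))
rows([])
p=r.snapshot("wrist");cv2.imwrite(f"pics/w{sys.argv[1]}.png",p["img"])
print([(o["p"],P.inv().apply(np.array(o["xyz"])-H).round(4)) for o in r.spot_point(p,"upright_pin")[:1]])
p=r.snapshot("scene");cv2.imwrite(f"pics/s{sys.argv[1]}.png",p["img"])
cv2.imwrite(f"pics/sc{sys.argv[1]}.png",cv2.resize(p["img"][130:330,110:310],None,fx=3,fy=3,interpolation=3))
print([(o["p"],P.inv().apply(np.array(o["xyz"])-H).round(4)) for o in r.spot_point(p,"guard_lug")[:1]])
E
python3 chk.py 12
```

```text
d [-0.0544  0.0169  0.    ] a from x 0.726 atan 0.696
F pump [  5.5 -12.4  -1.7]
clock 16.9 p [ 0.4869 -0.1926  0.0905] q [ 0.48  0.81 -0.31  1.99  0.58  0.42  1.33] F [  6.  -12.2  -1.7] op 0.145
[]
[(0.24, array([-0.1749, -0.2218, -0.0688]))]
```

View pics/sc12.png

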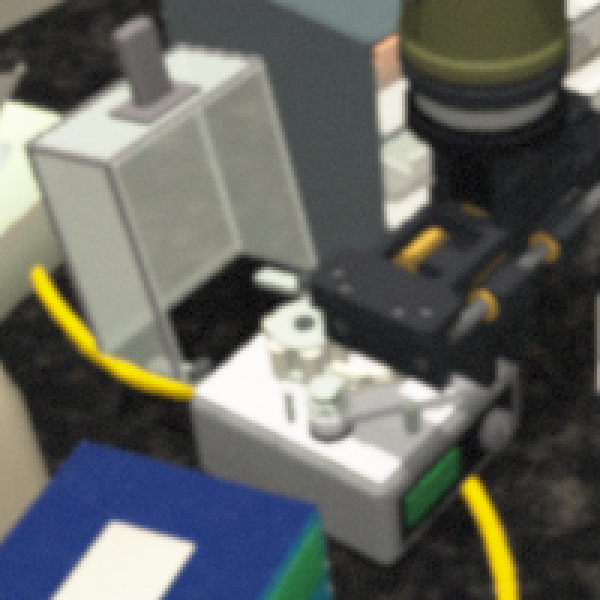

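>>> carry_out --pt "0.002 0.0015 0 0 0 0" --pt "0.004 0.003 0 0 0 0" --pt "0.005 0.003 0 0 0 0" --pt "0.005 0.003 0 0 0 0" --pt "0.005 0.003 0 0 0 0"

```text
clock: 17.6
tool_pos: [0.4836, -0.1905, 0.0906]
eef_rot: [-0.02, 1.0, -0.002, 0.004]
contact_force: [8.0, -13.7, -5.4]
opening: 0.142
```

```bash
python3 chk.py 13
```

```text
d [-0.0576  0.0192  0.0001] a from x 0.779 atan 0.742
F pump [  7.4 -14.   -5.4]
clock 17.6 p [ 0.4836 -0.1905  0.0906] q [ 0.47  0.8  -0.3   2.    0.58  0.41  1.32] F [  8.  -13.7  -5.4] op 0.142
[(0.87, array([-0.1342, -0.0194,  0.0364]))]
[(0.65, array([0.0552, 0.0029, 0.1543]))]
```

View pics/w13.png

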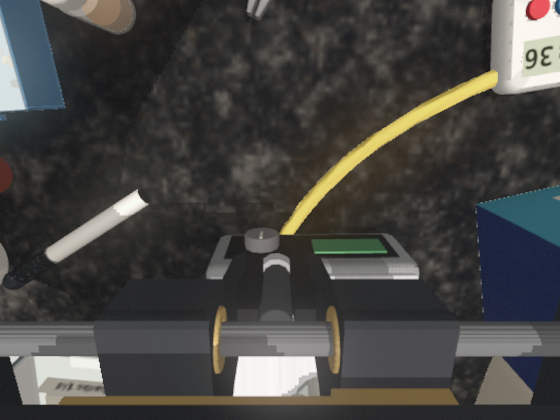

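View pics/sc13.png

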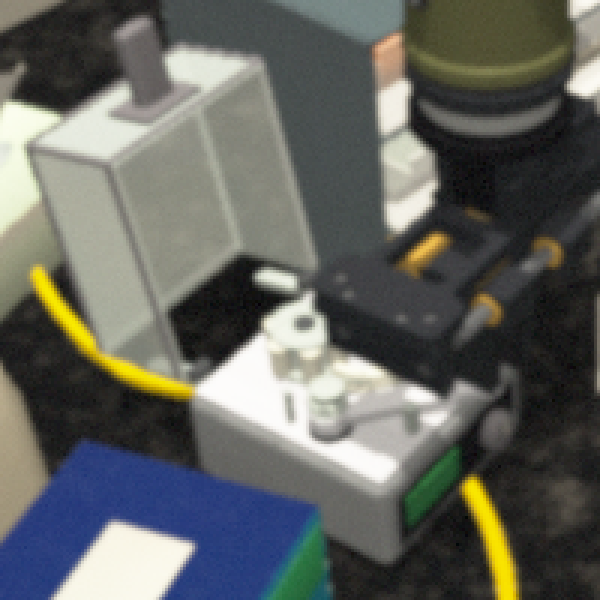

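Run:
```python
import cv2,numpy as np
o=[cv2.resize(cv2.imread(f"pics/w{i}.png")[225:345,210:345],None,fx=2.9,fy=4,interpolation=3) for i in (11,12,13)]
o=[cv2.convertScaleAbs(x,alpha=1.8) for x in o]
cv2.imwrite("pics/cmp.png",cv2.resize(np.hstack(o),(798,480)))
a=[cv2.resize(cv2.imread(f"pics/s{i}.png")[240:290,200:290],None,fx=8,fy=6,interpolation=3) for i in (12,13)]
cv2.imwrite("pics/cmps.png",np.vstack(a)[:600])
```

```text
(no output)
```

View pics/cmp.png

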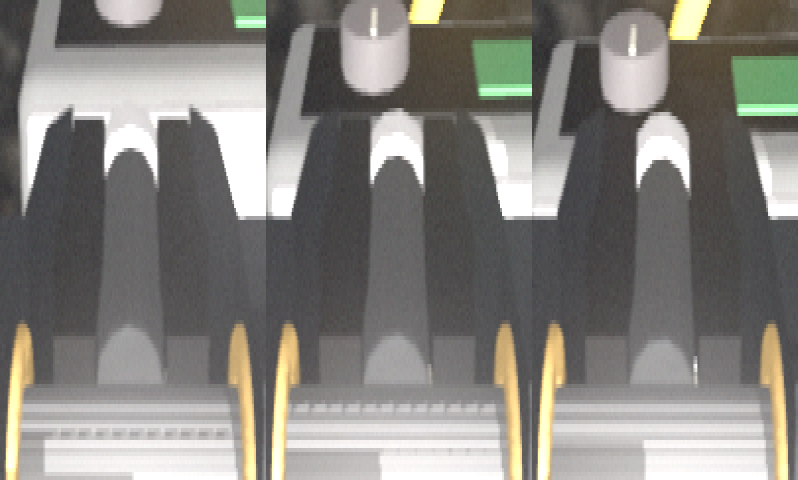

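View pics/cmps.png

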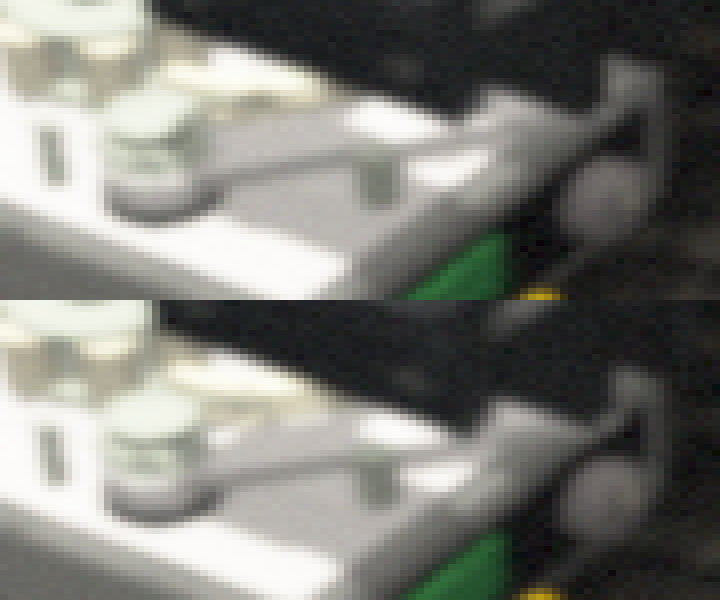

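>>> carry_out --pt "0.002 0.0015 0 0 0 0" --pt "0.004 0.003 0 0 0 0" --pt "0.006 0.004 0 0 0 0" --pt "0.006 0.004 0 0 0 0" --pt "0.006 0.004 0 0 0 0"

```text
clock: 18.3
tool_pos: [0.4831, -0.1901, 0.0908]
eef_rot: [-0.018, 1.0, -0.004, 0.01]
contact_force: [19.3, -21.1, -18.0]
opening: 0.146
```

```bash
python3 chk.py 14;python3 - <<'E'
import cv2,numpy as np
o=[cv2.resize(cv2.imread(f"pics/w{i}.png")[225:345,210:345],None,fx=2.9,fy=4,interpolation=3) for i in (12,13,14)]
o=[cv2.convertScaleAbs(x,alpha=1.8) for x in o]
cv2.imwrite("pics/cmp2.png",cv2.resize(np.hstack(o),(798,480)))
a=[cv2.resize(cv2.imread(f"pics/s{i}.png")[240:290,200:290],None,fx=8,fy=6,interpolation=3) for i in (13,14)]
cv2.imwrite("pics/cmps2.png",np.vstack(a)[:600])
E
```

```text
d [-0.058   0.0196  0.0003] a from x 0.786 atan 0.749
F pump [ 18.4 -21.9 -18. ]
clock 18.3 p [ 0.4831 -0.1901  0.0908] q [ 0.46  0.8  -0.29  2.02  0.59  0.39  1.31] F [ 19.3 -21.1 -18. ] op 0.146
[(0.9, array([-0.133 , -0.0204,  0.0366]))]
[(0.78, array([0.0546, 0.005 , 0.1537]))]
```

View pics/cmp2.png

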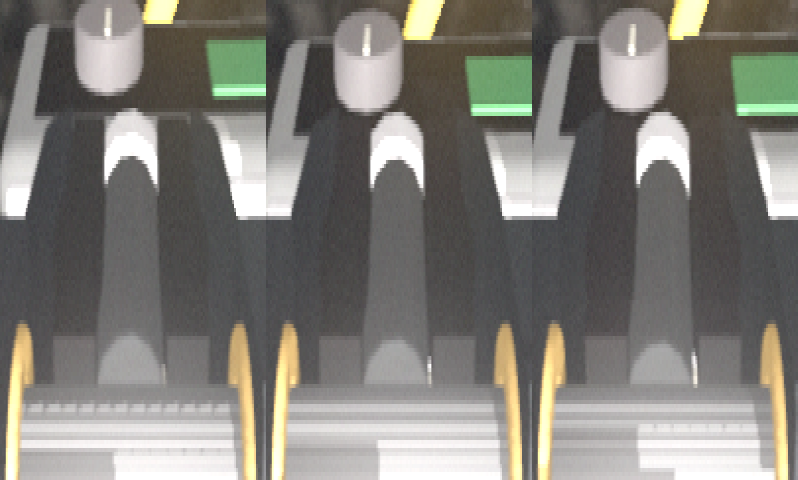

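View pics/cmps2.png

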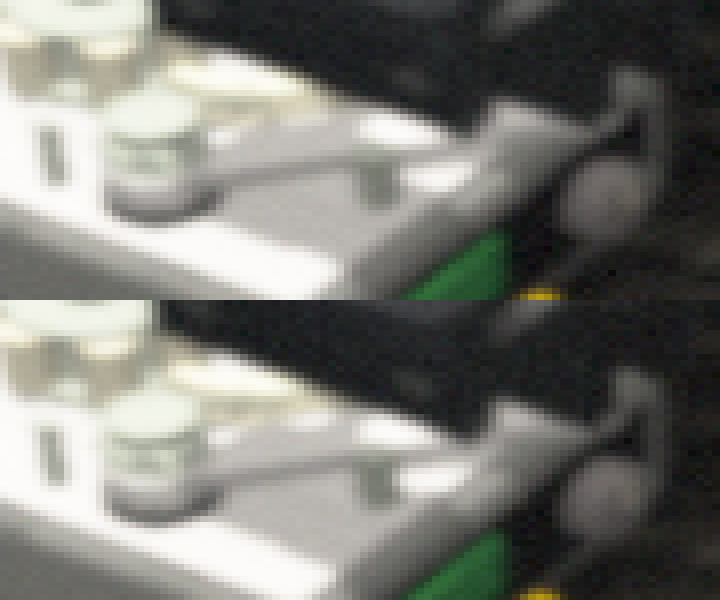

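>>> carry_out --pt "-0.003 -0.002 0 0 0 0" --pt "-0.003 -0.002 0 0 0 0" --pt "-0.003 -0.002 0 0 0 0" --pt "-0.003 -0.002 0 0 0 0"

```text
clock: 18.9
tool_pos: [0.4833, -0.1903, 0.0907]
eef_rot: [-0.019, 1.0, -0.003, 0.007]
contact_force: [14.7, -18.0, -11.1]
opening: 0.142
```

```bash
python3 chk.py 15
```

```text
d [-0.0579  0.0194  0.0002] a from x 0.784 atan 0.746
F pump [ 13.9 -18.7 -11.1]
clock 18.9 p [ 0.4833 -0.1903  0.0907] q [ 0.47  0.8  -0.3   2.01  0.59  0.4   1.32] F [ 14.7 -18.  -11.1] op 0.142
[(0.86, array([-0.1324, -0.021 ,  0.0337]))]
[(0.9, array([0.0528, 0.0025, 0.1549]))]
```

View pics/s15.png

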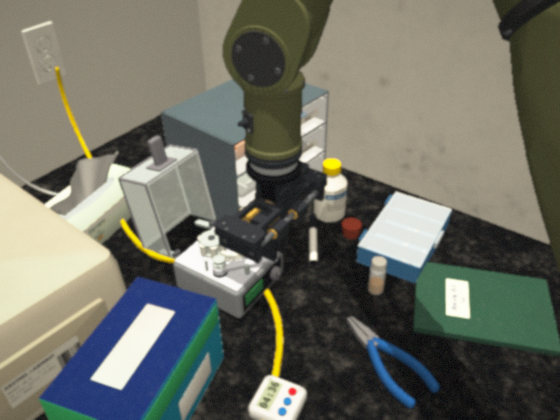

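```bash
python3 -c "
from plant import r
print(r.finish_job())"
```

```text
the job is handed in; nothing more can be done
None
```

The guard is open and resting on its stop, released, and the gripper is still holding the pressure arm at its stop against the spring. I handed the job in at about 19 s; no verdict was reported.

**Guard:** I pinched the lug, swung it up the arc at about 0.4–0.6 rad/s and crept it onto the stop. The wrist reading there rose to about 23 N. I eased that off, opened the fingers and withdrew. In the last check the lug was 53 mm behind and 155 mm above the hinge line, against 54 and 156 mm expected at 1.75 rad.

**Pressure arm:** I gripped the pin at 45 N and drew it towards the front until it no longer moved. A further push of about 7 mm moved it only 0.6 mm while the force roughly doubled, and the pictures show the arm against its stop pin. I then eased off slightly. About 26 N of wrist reading remained in the horizontal plane.

**Disagreement:** the arm angle came out differently by method. Tool travel gave about 0.75 rad and the network's pin position about 0.63–0.65 rad, which is at or just below the 0.65 limit and has a tolerance of about ±0.05. The stop is at 0.70 rad, so I relied on the force rise and the picture.

**Other things:** the vial, bottle, marker and stopper look unmoved in the last picture; I did not re-measure them.

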